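# Vortex the settled stock vial

## Robot

A 7-joint arm with a two-finger parallel gripper is mounted at the origin on a cart in front of the work surface, level with it; the furniture and walls round the work are solid. World frame = base frame: x ahead of the robot, y to its left, z up, the work surface at z = 0. Lengths are in m, angles in rad, forces in N, time in s.
With the tool pointing down it reaches from about 0.4 to 0.85 m from the base axis. Payload 4.5 kg.
Tool frame: the origin (TCP) lies at the very end of the fingers, on their centre line; the grasp point (between the pads) lies r.grip_point_offset behind it (r.grip_point_offset is the distance from the TCP to the grasp point, in m); z points along the fingers, y is the line along which they close (so a half turn about z gives the same grasp; the last joint's range is limited). The gripper opens to 85 mm and grips with 20 to 120 N. Pads are 22 mm wide; open, the fingers measure 114 mm over their backs; the gripper's body (76 mm by 85 mm) begins 54 mm behind the grasp point. The pads swing forward as they close: fully open they stand 13 mm farther back than shut.
Start: joints at [-1.25, 0.689, -0.195, 1.565, 0.157, 0.902, -0.215], TCP at [0.177, 0.6, 0.231] pointing down, gripper open.
Joint ranges: [-3.01, 3.01], [-0.46, 2.08], [-1.47, 1.51], [0.13, 2.56], [-1, 4.14], [0.04, 2.09], [-2.66, 2.66]. Speed limits (rad/s): [2.57, 2.57, 3.14, 3.14, 3.14, 3.14, 3.14].

## Interface

Orientations are given as a rotation vector (axis times angle).
In Python, from workcell import r gives the robot as it stands.
- The arm moves only by the shell command python3 jog.py FILE, which reads ROWS from the file FILE. ROWS is one flat JSON list of numbers that holds 1 to 20 rows one after another, with no inner brackets; each row has 7 numbers: dx, dy, dz in m, then a rotation vector rx, ry, rz in rad, then the opening from 0.0 (shut) to 1.0 (fully open); each row is the pose to reach, as a shift and turn from the pose commanded when the command began, along the tool's axes at that moment; what a row does not reach only later rows make up. A row lasts 1/12 s, in which the tool goes at most 0.0417 m and 0.125 rad, less where a joint would pass 70% of its speed; a pose out of reach is approached as far as the arm can. The fingers move at their own pace and stop on an object; the grip force is fixed at half the most. Time passes only in rows, so rows that do not move let the fingers close. It prints the time, the measured TCP pose, the force, the opening and the grip force at its end. Input that does not fit is refused with a message, and nothing moves.
- r.get_state(): the state, without advancing time (a new reading comes with each control period).
- r.snapshot(name): name is "side" or "top" or "wrist"; returns the picture (400x640x3 uint8, red, green, blue); there is no depth.
- r.camera_info(name): a dict with "fx", "fy", "cx", "cy" (pixels), "distortion" ([k1, k2, p1, p2, k3] as OpenCV has them; the pictures are not rectified), "extrinsics" (4x4, takes a point from world to camera coordinates); the wrist camera has in their place "hand_eye" (4x4, takes a point from camera to tool coordinates, whose origin is the TCP and whose axes are the flange's). Camera axes: x right, y up, looking along -z (the intrinsics and any distortion apply to the point x, -y, -z); pixel columns grow to the right and rows downward; lengths in m; the calibration is good to about 2 mm. A picture is of the moment at which its call begins: read the wrist's pose just before it. camera_info takes no time and is no camera call.
- r.hand_in(): hands the job in; it is judged then, once.
The state is a dict: "time": time; "joints": joint angles; "joint_vel": joint speeds; "joint_torque": joint torques, N m; "ee_pos": TCP position; "eef_rot": TCP orientation; "force": force on the tool from outside, world axes, zero at the start; "ft_torque": the same for the moment, N m; "width": opening from 0.0 (shut) to 1.0 (fully open); "grip_force": force on a finger pad.
Only numpy, scipy, OpenCV 4.12 (cv2) and the standard library are available. Lean on these libraries where they do the work, as an engineer would, in place of code of your own. Each camera call takes 0.05 s, during which the arm holds its last target. There are 200 camera calls.

## Task

The stock in the red-capped amber vial has settled and needs mixing: pull the half-open top drawer of the small drawer unit right out to its stop and lift the red-capped vial out of the foam rack in it, leaving the other two vials standing there. Stand the vial upright in the black rubber cup of the touch-run vortex mixer and press it down so that the spring-loaded cup sinks about 6 mm of its 10 mm travel - pressed, but not bottomed. The mixer runs only while it is pressed, so finish with the vial still gripped and held down in the cup, and do not knock the things lying round about.

Things in the scene. Friction and masses are not known exactly. Their poses are not given: they have to be found in the camera images.
- drawer_organizer: grey-beige bench drawer unit, fixed to the bench, 166 deep x 200 wide x 172 mm high, three drawers one above the other. Origin: centre of its underside; z up, its front faces along its own -x. The shell's front edge lies 67 mm from the origin toward -x, its roof is at z 169 to 172 mm.
- drawer_organizer_drawer_3 (a joint): how far the top drawer is pulled out (m): 0 shut, 0.105 at its stop; it starts about 48 mm open. It slides along the unit's own -x, with about 1 N of friction, and stays where it is left.
- drawer_front_edge (a point): middle of the top edge of the top drawer's front panel, moves with the drawer, axes as the drawer unit's (opens toward -x). The panel is 3 mm thick (point at mid-thickness), 194 wide, 51 high; 39 mm below the edge a 74 mm wide lip sticks out 16 mm in front. Behind the panel the drawer is empty for 48 mm and 49 mm deep, so a finger fits over the edge.
- rack_middle (a point): middle of the foam rack at drawer-floor level, moves with the drawer, axes as the drawer unit's. The fixed dark rack is 44 mm in x, 184 in y, 12 high, with three 25 mm bores right through at y = -56, 0, +56 mm, a vial in each standing on the drawer floor. Drawer sides at y = -94 and +94, 43 mm high. With the drawer at its stop the bores' centres are 33 mm in front of the roof edge.
- vial_red: loose amber vial with RED screw cap, the one to mix, about 30 g: straight body 22.5 mm in diameter up to 34 mm, cap 20 mm in diameter from 38.5 to 49 mm (its top). Origin: centre of its underside; z along its axis toward the cap. Which bore it stands in varies.
- vial_white: the same vial with a WHITE cap: leave it standing in the rack.
- vial_blue: the same vial with a BLUE cap: leave it standing in the rack.
- mixer: round pale grey vortex mixer on suction feet, fixed, 110 mm in diameter, 59 mm high below its cup, control panel with knob on its own -x side. Origin: centre of its underside, under the cup's axis; z up. (A tall solid wall closes the right-hand end of the bench, y about -0.45, from its front edge at x 0.31 back: an arm that starts beyond it must draw back and come round it.)
- cup_floor (a point): centre of the floor of the mixer's black rubber cup, on which the vial's underside rests; 77 mm above the bench unpressed, moves down with the cup. The recess is 27 mm in diameter for the lowest 5 mm, then flares to 40 mm at the rim, 10.5 mm above this floor (46 mm over the rim's outside): keep the fingertips above the rim.
- mixer_cup (a joint): how far the mixer's cup is pressed down (m): 0 up, 0.010 bottomed. Spring: 3 N to start it, then 1.2 N per mm, so about 10 N at 6 mm and 15 N at the bottom; it comes up again when let go.
- timer: bystander: small pale bench timer lying flat, 58 x 62 x 16 mm, origin at the centre of its underside.
- label_tape: bystander: roll of tan tape lying flat, 100 mm in diameter, 25 mm high, origin at the centre of its underside.
- forceps_2: bystander: steel forceps, 28 x 131 x 9 mm, long along its y, origin at the centre of its underside.
- marker: bystander: white marker with red cap, 17 x 135 x 16 mm, long along its y, origin at the centre of its underside.

How it is judged:
By the outcome, as a careful person would: the job done as asked, in the order asked, and still so for the second after the job is handed in, while the arm keeps its last pose, push and grip.
It also fails if it takes over 56 s, if anything falls off the work surface, if the arm or the gripper's body presses on something with over 40 N, if the wrist force passes 120 N, or if a joint passes its speed limit or range.

## Working session

There is one attempt and no reset: what is moved stays moved. The work goes in short steps, Python scripts to look and compute and a shell command to move; the robot and the scene stay as the last step left them, time stands still between calls to the robot, and variables do not carry over. Pictures are saved under pics/ and viewed, at most 10 in all, crops included, and the job is handed in when it is done.

```bash
ls; mkdir -p pics; cat > h.py <<'E'
import numpy as np, cv2
from scipy.spatial.transform import Rotation as R
from workcell import r
def snap(n,f):
    im=r.snapshot(n); cv2.imwrite('pics/'+f,im[:,:,::-1]); return im
def cam(n,st=None):
    c=r.camera_info(n); K=np.array([[c['fx'],0,c['cx']],[0,c['fy'],c['cy']],[0,0,1.]]); d=np.array(c['distortion'],float)
    if n=='wrist':
        T=np.eye(4);T[:3,:3]=R.from_rotvec(st['eef_rot']).as_matrix();T[:3,3]=st['ee_pos'];T=T@np.array(c['hand_eye'])
    else: T=np.linalg.inv(np.array(c['extrinsics']))
    return K,d,T
def ray(n,uv,st=None):
    K,d,T=cam(n,st); p=cv2.undistortPoints(np.array(uv,float).reshape(-1,1,2),K,d)[:,0]
    v=np.c_[p[:,0],-p[:,1],-np.ones(len(p))]@T[:3,:3].T
    return T[:3,3],v
def onz(n,uv,z,st=None):
    o,v=ray(n,uv,st); z=np.broadcast_to(z,len(v)); return o+v*((z-o[2])/v[:,2])[:,None]
def proj(n,P,st=None):
    K,d,T=cam(n,st); q=(np.atleast_2d(P)-T[:3,3])@T[:3,:3]; q=q*[1,-1,-1]
    return cv2.projectPoints(q,np.zeros(3),np.zeros(3),K,d)[0][:,0]
E
python3 - <<'E'
from h import *
st=r.get_state();print(st,r.grip_point_offset)
a=snap('top','top0.png');b=snap('side','side0.png');
for n in('top','side'):print(n,cam(n)[2].round(3))
print(cam('wrist',st)[2].round(3)); print(r.camera_info('wrist'))
E
```

```text
jog.py
pics
workcell.py
{'time': 0.0, 'joints': array([-1.25017606,  0.68999938, -0.19448479,  1.56634584,  0.15730231,
        0.90245487, -0.21511423]), 'joint_vel': array([-4.73120587e-04, -1.51272860e-05, -1.62010640e-03,  3.81200304e-04,
       -8.63632888e-06,  5.35844641e-04, -3.11962770e-04]), 'joint_torque': array([-3.33990704e-05, -5.39604521e+01, -1.26697697e+00, -1.58541101e+01,
        8.97626218e-03,  9.36488126e-03,  9.19221435e-06]), 'ee_pos': array([0.17669693, 0.59883904, 0.23047319]), 'eef_rot': array([-4.48900112e-01, -3.10923738e+00,  2.84945136e-03]), 'force': array([ 0.01631145, -0.20109827, -0.28142781]), 'ft_torque': array([ 0.02426331, -0.03519061, -0.00306355]), 'grip_force': 0.0, 'width': 0.9983455479504353} 0.0187
top [[ 0.275  0.895 -0.352  0.005]
 [-0.962  0.256 -0.1   -0.059]
 [ 0.     0.366  0.93   1.548]
 [ 0.     0.     0.     1.   ]]
side [[-1.     0.011 -0.028  0.514]
 [-0.03  -0.455  0.89   1.072]
 [-0.003  0.89   0.455  0.632]
 [ 0.     0.     0.     1.   ]]
[[ 0.283 -0.914 -0.291  0.104]
 [ 0.959  0.269  0.088  0.621]
 [-0.002 -0.304  0.953  0.374]
 [ 0.     0.     0.     1.   ]]
{'fx': 302.39844636335533, 'fy': 302.39844636335533, 'cx': 321.432008633261, 'cy': 199.36891740414495, 'distortion': array([-0.04315487,  0.        ,  0.        ,  0.        ,  0.        ]), 'hand_eye': array([[-3.48480921e-05,  9.52607893e-01,  3.04200921e-01,
         7.60552122e-02],
       [ 9.99999856e-01, -1.29858082e-04,  5.21207893e-04,
         3.00114920e-04],
       [ 5.36009701e-04,  3.04200895e-01, -9.52607751e-01,
        -1.43573939e-01],
       [ 0.00000000e+00,  0.00000000e+00,  0.00000000e+00,
         1.00000000e+00]])}
```

View pics/top0.png

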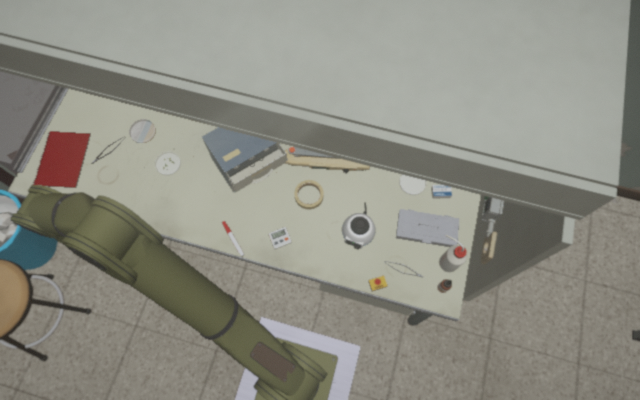

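View pics/side0.png

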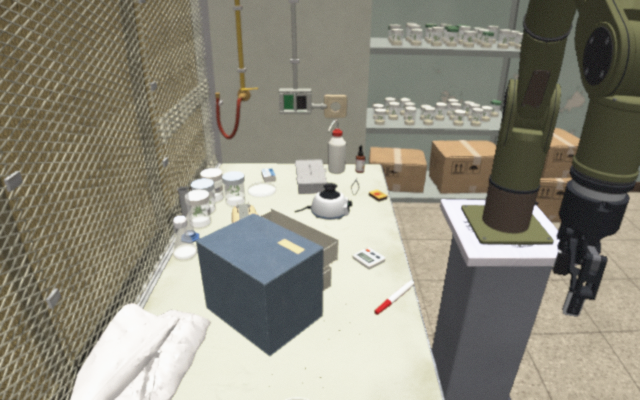

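```bash
python3 - <<'E'
from h import *
a=cv2.imread('pics/top0.png')[125:295,190:450]
cv2.imwrite('pics/crop0.png',cv2.resize(a,None,fx=3,fy=3,interpolation=cv2.INTER_CUBIC))
def p(n,uv,z):print(n,onz('top',[uv],z)[0].round(3))
p('mixer',(359,226),.08);p('timer',(280,238),.016);p('tape',(308,194),.02);p('mk1',(225,223),.01);p('mk2',(240,254),.01);p('rackfront L',(232,187),.15);p('R',(287,155),.15);p('roofBL',(204,138),.172);p('roofFL',(228,178),.172);
E
```

```text
mixer [ 0.494 -0.066  0.08 ]
timer [0.404 0.171 0.016]
tape [0.576 0.126 0.02 ]
mk1 [0.405 0.363 0.01 ]
mk2 [0.319 0.281 0.01 ]
rackfront L [0.485 0.343 0.15 ]
R [0.637 0.212 0.15 ]
roofBL [0.612 0.479 0.172]
roofFL [0.502 0.359 0.172]
```

View pics/crop0.png

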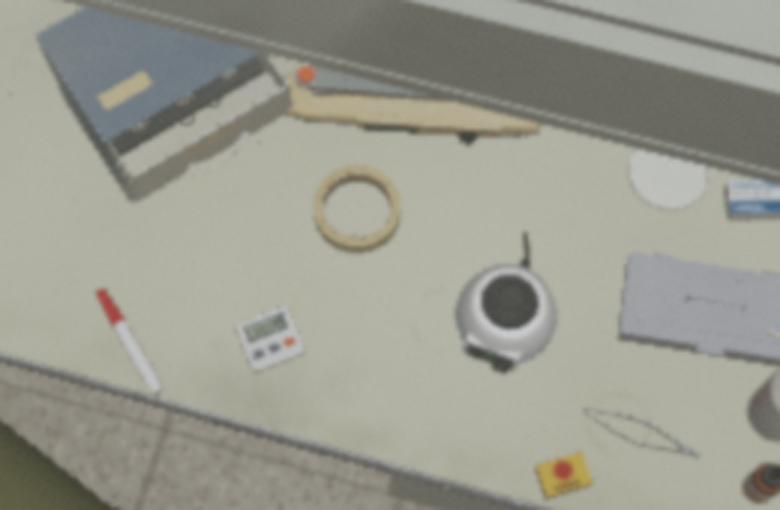

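Top view: drawer unit (dark blue, crop 40–290, 10–200), front panel from full-image pixel (232,187) to (287,155). The mixer cup is at (359,226), timer (280,238), tape (308,194) and marker (225–240,223–254). The vials are still hidden under the roof. Next I move the wrist camera in front of the drawer.

```bash
echo '[0, 0, -0.04, 0, 0, 0, 0.4, -0.03, -0.02, -0.08, 0, 0, -0.1, 0, -0.06, -0.04, -0.1, 0, 0, -0.2, 0, -0.09, -0.06, -0.1, 0, 0, -0.3, 0, -0.12, -0.09, -0.1, 0, 0, -0.4, 0, -0.15, -0.11, -0.1, 0, 0, -0.5, 0, -0.18, -0.13, -0.1, 0, 0, -0.6, 0, -0.21, -0.155, -0.1, 0, 0, -0.7, 0, -0.24, -0.18, -0.1, 0, 0, -0.8, 0, -0.27, -0.2, -0.1, 0, 0, -0.9, 0, -0.3, -0.22, -0.1, 0, 0, -1, 0, -0.33, -0.245, -0.1, 0, 0, -1.1, 0, -0.36, -0.27, -0.1, 0, 0, -1.147, 0, -0.39, -0.29, -0.1, 0, 0, -1.147, 0, -0.404, -0.298, -0.1, 0, 0, -1.147, 0, -0.404, -0.298, -0.1, 0, 0, -1.147, 0, -0.404, -0.298, -0.1, 0, 0, -1.147, 0, -0.404, -0.298, -0.1, 0, 0, -1.147, 0]' > path.dat && python3 jog.py path.dat; python3 - <<'E'
from h import *
st=r.get_state(); np.save('st1.npy',st,allow_pickle=True); snap('wrist','w1.png'); print(st['joints'].round(2),st['ee_pos'],st['eef_rot'])
E
```

```text
time: 1.6
ee_pos: [0.479, 0.2005, 0.3312]
eef_rot: [1.312, -2.854, -0.002]
force: [-0.3, 0.5, 1.3]
width: -0.002
grip_force: 0.0
[-0.15  0.46 -0.51  1.73  0.26  1.02  1.67] [0.47895479 0.20053065 0.33116099] [ 1.31219288e+00 -2.85372492e+00 -1.86327280e-03]
```

View pics/w1.png

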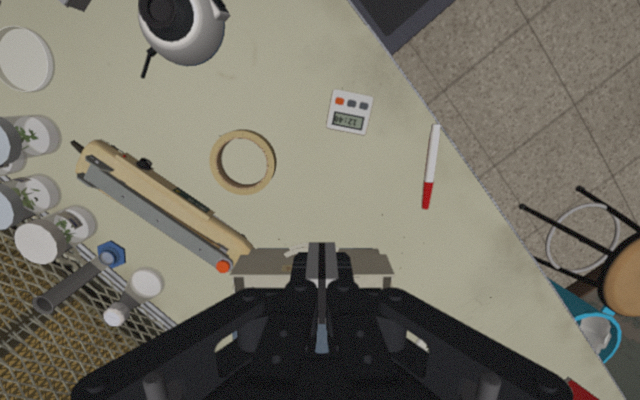

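Wrist view: the mixer is at (180,25), timer (350,112), tape (242,162) and marker (430,165). The drawer front spans about 235–392 at row 260, mostly hidden by the fingers. I'll shift 0.10 m along -tool x and look again.

```bash
echo '[-0.03, 0, 0, 0, 0, 0, 0, -0.06, 0, 0, 0, 0, 0, 0, -0.09, 0, 0, 0, 0, 0, 0, -0.1, 0, 0, 0, 0, 0, 0, -0.1, 0, 0, 0, 0, 0, 0, -0.1, 0, 0, 0, 0, 0, 0]' > path.dat && python3 jog.py path.dat; python3 - <<'E'
from h import *
st=r.get_state(); np.save('st2.npy',st,allow_pickle=True); a=snap('wrist','w2.png'); print(st['ee_pos'],st['eef_rot'])
cv2.imwrite('pics/w2c.png',cv2.resize(a[60:340,150:520,::-1],None,fx=2,fy=2,interpolation=cv2.INTER_CUBIC))
E
```

```text
time: 2.15
ee_pos: [0.5439, 0.2767, 0.3309]
eef_rot: [1.314, -2.852, -0.001]
force: [-0.4, -0.8, 0.8]
width: -0.003
grip_force: 0.0
[0.54385006 0.27668457 0.33094063] [ 1.31407037e+00 -2.85230084e+00 -8.31514418e-04]
```

View pics/w2c.png

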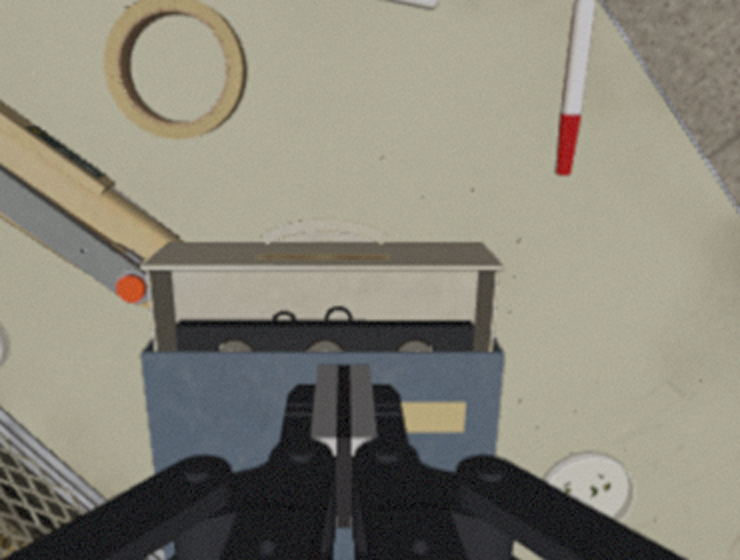

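Crop: the panel top edge runs from full-image pixel (222,194) to (400,194) and the roof edge from (221,236) to (401,235). The vials are just under the roof edge.

```bash
python3 - <<'E'
from h import *
st=np.load('st2.npy',allow_pickle=True).item()
e=lambda u,z:onz('wrist',u,z,st)
P=[(222.5,194),(400,194)]; Q=[(221.5,235.7),(401,235.2)]
q=e(Q,.172);print('roof',q.round(4),np.linalg.norm(q[0]-q[1]))
for z in(.155,.16,.165,.17):
    p=e(P,z);print(z,p.round(4),np.linalg.norm(p[0]-p[1]))
    y=(q[1]-q[0])/np.linalg.norm(q[1]-q[0]);x=np.array([y[1],-y[0],0]);print('  gap',(p.mean(0)-q.mean(0))@x)
print('yaw',np.degrees(np.arctan2(x[1],x[0])))
print('tooly',R.from_rotvec(st['eef_rot']).as_matrix()[:,1],y)
E
```

```text
roof [[0.6681 0.251  0.172 ]
 [0.5181 0.3784 0.172 ]] 0.1967973046870444
0.155 [[0.6403 0.2186 0.155 ]
 [0.491  0.3463 0.155 ]] 0.1964631975197505
  gap -0.04233562736785987
0.16 [[0.6381 0.2186 0.16  ]
 [0.4911 0.3443 0.16  ]] 0.1933894000838743
  gap -0.043824039340307534
0.165 [[0.6358 0.2186 0.165 ]
 [0.4912 0.3423 0.165 ]] 0.19031560264799824
  gap -0.045312451312755055
0.17 [[0.6335 0.2186 0.17  ]
 [0.4912 0.3402 0.17  ]] 0.18724180521212216
  gap -0.04680086328520265
yaw 49.66791780388972
tooly [-0.76008287  0.64982544  0.00096072] [-0.76230605  0.64721673  0.        ]
```

```bash
echo '[-0.034, -0.013, 0.03, 0, 0, 0, 0, -0.034, -0.013, 0.06, 0, 0, 0, 0, -0.034, -0.013, 0.09, 0, 0, 0, 0, -0.034, -0.013, 0.12, 0, 0, 0, 0, -0.034, -0.013, 0.145, 0, 0, 0, 0, -0.034, -0.013, 0.16, 0, 0, 0, 0, -0.034, -0.013, 0.175, 0, 0, 0, 0, -0.034, -0.013, 0.185, 0, 0, 0, 0, -0.034, -0.013, 0.193, 0, 0, 0, 0, -0.034, -0.013, 0.193, 0, 0, 0, 0, -0.034, -0.013, 0.193, 0, 0, 0, 0]' > path.dat && python3 jog.py path.dat; echo '[0.005, 0, 0, 0, 0, 0, 0, 0.01, 0, 0, 0, 0, 0, 0, 0.02, 0, 0, 0, 0, 0, 0, 0.03, 0, 0, 0, 0, 0, 0, 0.04, 0, 0, 0, 0, 0, 0, 0.048, 0, 0, 0, 0, 0, 0, 0.054, 0, 0, 0, 0, 0, 0, 0.057, 0, 0, 0, 0, 0, 0, 0.057, 0, 0, 0, 0, 0, 0]' > path.dat && python3 jog.py path.dat; python3 - <<'E'
from h import *
st=r.get_state(); np.save('st3.npy',st,allow_pickle=True); a=snap('wrist','w3.png')
E
```

```text
time: 3.12
ee_pos: [0.5773, 0.2924, 0.1388]
eef_rot: [-1.31, 2.855, -0.0]
force: [-0.5, 0.7, 0.4]
width: 0.003
grip_force: 0.0
time: 3.87
ee_pos: [0.5398, 0.2485, 0.1385]
eef_rot: [1.309, -2.855, 0.001]
force: [-0.5, -0.0, 0.0]
width: -0.002
grip_force: 0.0
```

View pics/w3.png

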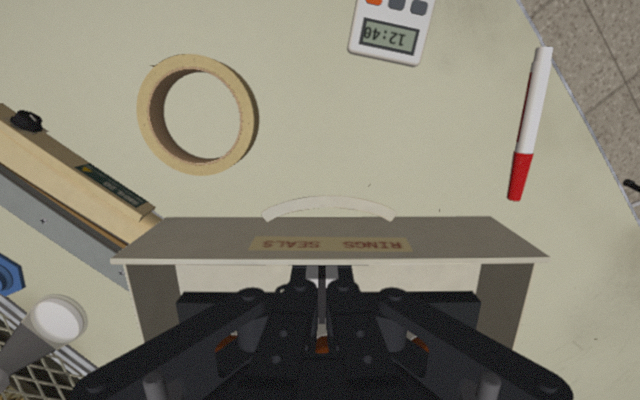

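The finger sits behind the panel, whose edge is at row 258. I'll keep pulling toward the stop.

```bash
echo '[0.002, 0, 0, 0, 0, 0, 0, 0.004, 0, 0, 0, 0, 0, 0, 0.006, 0, 0, 0, 0, 0, 0, 0.006, 0, 0, 0, 0, 0, 0]' > path.dat && python3 jog.py path.dat; echo '[0.002, 0, 0, 0, 0, 0, 0, 0.004, 0, 0, 0, 0, 0, 0, 0.004, 0, 0, 0, 0, 0, 0]' > path.dat && python3 jog.py path.dat;  python3 - <<'E'
from h import *
st=r.get_state(); a=r.snapshot('wrist'); s=cv2.cvtColor(a,6).astype(int)
# panel edge row: bright thin line near row 258
for c in (150,190,460,500): print(c,[int(v) for v in s[240:280,c]])
print(onz('wrist',[(200,258),(450,258)],.163,st), onz('wrist',[(200,258),(450,258)],.163,np.load('st3.npy',allow_pickle=True).item()))
E
```

```text
time: 4.25
ee_pos: [0.5359, 0.2445, 0.1382]
eef_rot: [1.31, -2.855, 0.0]
force: [0.5, -0.1, -0.3]
width: -0.001
grip_force: 0.0
time: 4.5
ee_pos: [0.5349, 0.2435, 0.1385]
eef_rot: [-1.309, 2.851, 0.003]
force: [3.6, 2.8, -4.5]
width: 0.0
grip_force: 2.5
150 [95, 99, 97, 98, 94, 90, 94, 94, 95, 97, 93, 92, 93, 92, 96, 101, 97, 97, 91, 117, 160, 172, 174, 170, 167, 130, 87, 67, 71, 71, 73, 68, 70, 73, 74, 71, 68, 70, 72, 76]
190 [95, 96, 95, 98, 96, 98, 99, 98, 99, 97, 99, 96, 96, 97, 96, 96, 93, 94, 94, 108, 152, 173, 176, 176, 173, 164, 167, 167, 168, 167, 170, 170, 165, 165, 168, 167, 166, 170, 166, 168]
460 [95, 98, 95, 94, 93, 93, 97, 90, 96, 94, 91, 95, 96, 92, 94, 96, 97, 91, 99, 126, 158, 167, 169, 169, 160, 145, 157, 169, 167, 171, 168, 168, 167, 170, 170, 171, 173, 166, 168, 169]
500 [91, 92, 93, 94, 96, 93, 95, 97, 89, 98, 93, 92, 95, 97, 98, 94, 92, 92, 109, 141, 161, 172, 168, 167, 155, 93, 68, 69, 72, 73, 71, 73, 72, 75, 73, 73, 65, 76, 73, 76]
[[0.56942018 0.19853385 0.163     ]
 [0.48510377 0.27098298 0.163     ]] [[0.57440351 0.20362191 0.163     ]
 [0.49009763 0.27616442 0.163     ]]
```

```bash
echo '[-0.01, 0, 0, 0, 0, 0, 0, -0.012, 0, 0, 0, 0, 0, 0, -0.012, 0, -0.035, 0, 0, 0, 0, -0.012, 0, -0.07, 0, 0, 0, 0.2, -0.02, 0, -0.1, 0, 0, 0, 0.4, -0.03, 0, -0.13, 0, 0, 0, 0.4, -0.035, 0, -0.16, 0, 0, 0, 0.4, -0.035, 0, -0.18, 0, 0, 0, 0.4, -0.035, 0, -0.19, 0, 0, 0, 0.4, -0.035, 0, -0.19, 0, 0, 0, 0.4, -0.035, 0, -0.19, 0, 0, 0, 0.4, -0.035, 0, -0.19, 0, 0, 0, 0.4]' > path.dat && python3 jog.py path.dat; python3 - <<'E'
from h import *
st=r.get_state(); np.save('st4.npy',st,allow_pickle=True); a=snap('wrist','w4.png')
cv2.imwrite('pics/w4c.png',cv2.resize(a[60:340,150:520,::-1],None,fx=2,fy=2,interpolation=cv2.INTER_CUBIC))
E
```

```text
time: 5.55
ee_pos: [0.5554, 0.2671, 0.3263]
eef_rot: [1.308, -2.852, 0.001]
force: [0.0, 0.5, -0.1]
width: 0.401
grip_force: 0.0
```

View pics/w4c.png

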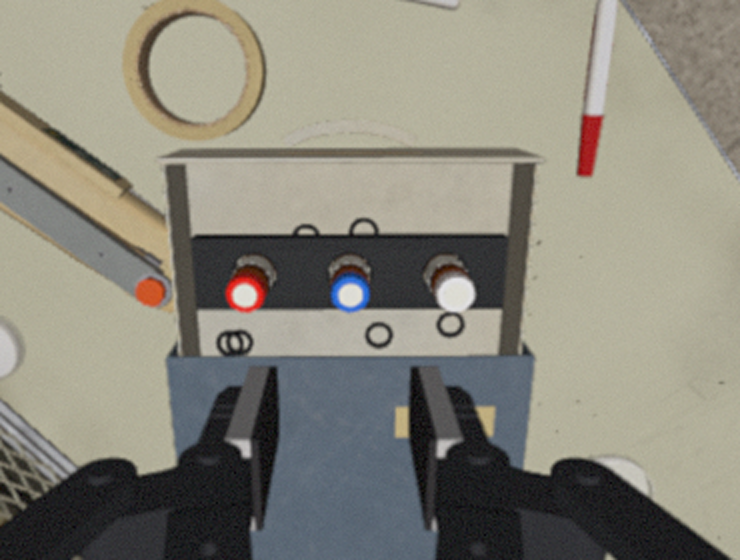

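The drawer is open. Caps in the full image: red about (272,207), blue (325,207), white (378,206). Red is in the y = -56 bore.

```bash
cat > m.py <<'E'
from h import *
st=np.load('st4.npy',allow_pickle=True).item(); a=cv2.imread('pics/w4.png')
hsv=cv2.cvtColor(a,cv2.COLOR_BGR2HSV)
roi=np.zeros(a.shape[:2],np.uint8);roi[185:225,255:395]=255
sat=cv2.inRange(hsv,(0,120,120),(8,255,255))|cv2.inRange(hsv,(172,120,120),(180,255,255))
blue=cv2.inRange(hsv,(100,120,100),(130,255,255)); wh=cv2.inRange(hsv,(0,0,185),(180,60,255)); wh[:,:355]=0
C=[]
for m in(sat,blue,wh):
    m=m&roi; cs=cv2.findContours(m,0,1)[0];c=max(cs,key=cv2.contourArea);cc,rad=cv2.minEnclosingCircle(c);print(np.round(cc,1),round(rad,1));C.append(cc)
Rm=R.from_rotvec(st['eef_rot']).as_matrix()
for z in(.155,.16,.165,.17):
    p=onz('wrist',C,z,st);print(z,p.round(4).tolist(),np.linalg.norm(p[0]-p[2]))
f=onz('wrist',[(245,178.5),(404,178)],.126,st);print('rack front corners',f.round(4).tolist(),np.linalg.norm(f[0]-f[1]))
g=onz('wrist',[(244,238),(405,237)],.172,st)
pe=onz('wrist',[(231,139.5),(421,139.5)],.163,st);print('panel',pe.round(4),np.linalg.norm(pe[0]-pe[1]))
rf=onz('wrist',[(234,238),(415.5,237)],.172,st);print('roof',rf.round(4),np.linalg.norm(rf[0]-rf[1]))
E
python3 m.py
```

```text
[272.2 206.5] 9.9
[324.8 206.5] 9.9
[377.6 207. ] 9.1
0.155 [[0.6179, 0.2542, 0.155], [0.574, 0.292, 0.155], [0.5302, 0.3305, 0.155]] 0.11616832371169848
0.16 [[0.6161, 0.2535, 0.16], [0.5729, 0.2907, 0.16], [0.5299, 0.3285, 0.16]] 0.11432534759332147
0.165 [[0.6144, 0.2528, 0.165], [0.5719, 0.2893, 0.165], [0.5295, 0.3266, 0.165]] 0.11248237147494435
0.17 [[0.6126, 0.252, 0.17], [0.5708, 0.288, 0.17], [0.5291, 0.3246, 0.17]] 0.11063939535656733
rack front corners [[0.6285, 0.2125, 0.126], [0.487, 0.3334, 0.126]] 0.18618378143963116
panel [[0.5976 0.1741 0.163 ]
 [0.4524 0.299  0.163 ]] 0.1915343680250155
roof [[0.6682 0.2508 0.172 ]
 [0.5187 0.3779 0.172 ]] 0.196242781286463
```

```bash
echo '[-0.014, -0.027, 0.02, 0, 0, 0, 0.4, -0.028, -0.054, 0.05, 0, 0, 0, 0.4, -0.028, -0.054, 0.08, 0, 0, 0, 0.4, -0.028, -0.054, 0.11, 0, 0, 0, 0.4, -0.028, -0.054, 0.135, 0, 0, 0, 0.4, -0.028, -0.054, 0.15, 0, 0, 0, 0.4, -0.028, -0.054, 0.15, 0, 0, 0, 0.4, -0.028, -0.054, 0.15, 0, 0, 0, 0.4]' > path.dat && python3 jog.py path.dat; python3 - <<'E'
from h import *
st=r.get_state(); print(st['ee_pos']); np.save('st5.npy',st,allow_pickle=True); a=snap('wrist','w5.png')
cv2.imwrite('pics/w5c.png',cv2.resize(a[100:400,120:520,::-1],None,fx=2,fy=2,interpolation=cv2.INTER_CUBIC))
E
```

```text
time: 6.27
ee_pos: [0.6146, 0.2536, 0.1766]
eef_rot: [1.309, -2.852, -0.0]
force: [0.2, 0.2, 1.6]
width: 0.402
grip_force: 0.0
[0.61455459 0.25363253 0.17657481]
```

View pics/w5c.png

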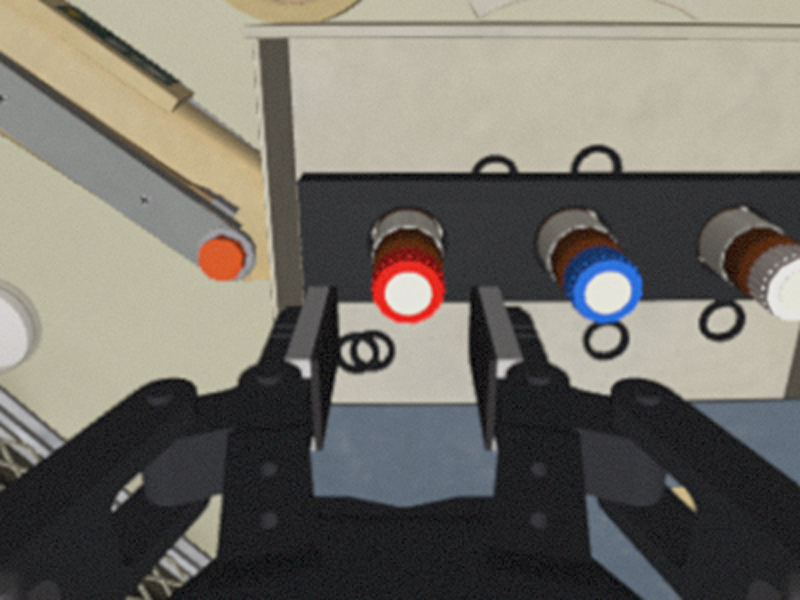

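Centred across: cap at crop x=408, with the fingers at about 315 and 490. Next, a fore-aft check by ray, then descend.

```bash
python3 - <<'E'
from h import *
st=np.load('st5.npy',allow_pickle=True).item()
for z in(.163,.165):
    p=onz('wrist',[(324,245.5)],z,st)[0]; print(p, R.from_rotvec(st['eef_rot']).inv().apply(p-st['ee_pos']))
E
echo '[0, 0, 0.01, 0, 0, 0, 0.4, 0, 0, 0.02, 0, 0, 0, 0.4, 0, 0, 0.03, 0, 0, 0, 0.4, 0, 0, 0.036, 0, 0, 0, 0.4, 0, 0, 0.036, 0, 0, 0, 0.4]' > path.dat && python3 jog.py path.dat
```

```text
[0.61521623 0.25440867 0.163     ] [-1.06542645e-03 -1.70377835e-05  1.35713041e-02]
[0.61459113 0.25365157 0.165     ] [-7.71062811e-05 -3.36623909e-05  1.15745810e-02]
time: 6.73
ee_pos: [0.6145, 0.2535, 0.1403]
eef_rot: [1.309, -2.852, 0.001]
force: [-0.5, -0.0, -0.4]
width: 0.4
grip_force: 0.0
```

```bash
echo '[0, 0, 0.005, 0, 0, 0, 0.4, 0, 0, 0.01, 0, 0, 0, 0.4, 0, 0, 0.01, 0, 0, 0, 0.4]' > path.dat && python3 jog.py path.dat; echo '[0, 0, 0, 0, 0, 0, 0.2, 0, 0, 0, 0, 0, 0, 0, 0, 0, 0, 0, 0, 0, 0, 0, 0, 0, 0, 0, 0, 0, 0, 0, 0, 0, 0, 0, 0, 0, 0, 0, 0, 0, 0, 0]' > path.dat && python3 jog.py path.dat
```

```text
time: 6.98
ee_pos: [0.6151, 0.254, 0.1314]
eef_rot: [1.31, -2.854, 0.0]
force: [-0.4, -0.7, 0.8]
width: 0.401
grip_force: 0.0
time: 7.48
ee_pos: [0.6155, 0.2546, 0.1325]
eef_rot: [-1.31, 2.855, 0.001]
force: [-0.6, 0.5, -0.3]
width: 0.236
grip_force: 58.7
```

```bash
echo '[0, 0, -0.01, 0, 0, 0, 0, 0, 0, -0.025, 0, 0, 0, 0, 0, 0, -0.045, 0, 0, 0, 0, 0, 0, -0.07, 0, 0, 0, 0, 0, 0, -0.1, 0, 0, 0, 0, 0, 0, -0.13, 0, 0, 0, 0, 0, 0, -0.15, 0, 0, 0, 0, 0, 0, -0.15, 0, 0, 0, 0]' > path.dat && python3 jog.py path.dat; echo '[0.01, -0.005, 0, 0, 0, 0, 0, 0.03, -0.015, 0, 0, 0, 0, 0, 0.055, -0.029, 0, 0, 0, 0, 0, 0.085, -0.045, 0, 0, 0, 0, 0, 0.115, -0.06, 0, 0, 0, 0, 0, 0.145, -0.076, 0, 0, 0, 0, 0, 0.175, -0.092, 0, 0, 0, 0, 0, 0.2, -0.105, 0, 0, 0, 0, 0, 0.215, -0.113, 0, 0, 0, 0, 0, 0.2215, -0.117, 0, 0, 0, 0, 0, 0.2215, -0.117, 0, 0, 0, 0, 0, 0.2215, -0.117, 0, 0, 0, 0, 0]' > path.dat && python3 jog.py path.dat; python3 - <<'E'
from h import *
st=r.get_state(); print(st['ee_pos'],st['joints'].round(2)); np.save('st6.npy',st,allow_pickle=True); a=snap('wrist','w6.png');b=snap('side','s6.png'); t=snap('top','t6.png')
b=cv2.resize(b[80:280,200:400,::-1],(400,400),interpolation=cv2.INTER_CUBIC)
a=cv2.resize(a[:,:400,::-1],(400,400));cv2.imwrite('pics/w6c.png',np.hstack([a,b]))
print(proj('side',[st['ee_pos']]))
E
```

```text
time: 8.15
ee_pos: [0.6182, 0.2557, 0.2887]
eef_rot: [-1.304, 2.846, 0.001]
force: [-0.4, 0.7, 0.5]
width: 0.237
grip_force: 58.8
time: 9.15
ee_pos: [0.5594, 0.0105, 0.2818]
eef_rot: [1.31, -2.855, -0.002]
force: [0.8, 0.0, -0.5]
width: 0.236
grip_force: 58.8
[0.55944207 0.01049039 0.28184312] [ 0.21  0.57 -0.51  1.69  0.33  0.96  2.01]
[[308.06253406 128.89969515]]
```

View pics/w6c.png

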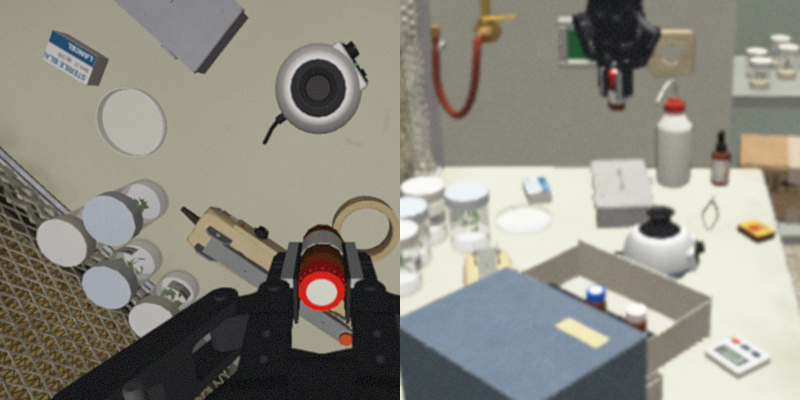

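The vial is held upright (cap near (322,290), side view shows it hanging below the tips), and blue and white stay in the rack. Mixer cup is at about (318,88). I'll fit its ellipse.

```bash
python3 - <<'E'
from h import *
st=np.load('st6.npy',allow_pickle=True).item(); a=cv2.imread('pics/w6.png',0)
def ell(im,x0,y0,x1,y1,th):
    m=(im[y0:y1,x0:x1]<th).astype(np.uint8); c=max(cv2.findContours(m,0,1)[0],key=cv2.contourArea); e=cv2.fitEllipse(c); return (e[0][0]+x0,e[0][1]+y0),e[1]
for th in(60,80):
    c,s=ell(a,280,50,352,128,th); print(c,s,onz('wrist',[c],.0875,st)[0])
    u=np.array([[c[0]-s[0]/2,c[1]],[c[0]+s[0]/2,c[1]]]);q=onz('wrist',u,.0875,st);print('dia',np.linalg.norm(q[0]-q[1]))
m=(a[30:140,265:370]>150).astype(np.uint8)
t=cv2.imread('pics/top0.png',0)
c,s=ell(t,340,208,378,245,60);print('top',c,s,onz('top',[c],.0875)[0])
Rm=R.from_rotvec(st['eef_rot']); print(Rm.as_matrix())
# vial bottom: dark-body lower extremity column profile
w=cv2.imread('pics/w6.png'); print([tuple(int(k) for k in w[y,322]) for y in range(220,262,2)])
print('tip px',proj('wrist',[st['ee_pos']],st), 'vial base exp',proj('wrist',st['ee_pos']+Rm.apply([[0.011,0,.016],[0,0,.016],[.011,0,.012],[.011,0,.02]]),st))
E
```

```text
(317.76367568969727, 87.77880477905273) (52.15629959106445, 55.192970275878906) [ 0.50299577 -0.06325375  0.0875    ]
dia 0.05504243832367291
(317.73072814941406, 87.75778579711914) (53.07067108154297, 55.94926834106445) [ 0.50300832 -0.06329235  0.0875    ]
dia 0.056007009493899716Traceback (most recent call last):
  File "<stdin>", line 10, in <module>
  File "<stdin>", line 4, in ell
ValueError: max() iterable argument is empty
```

```bash
python3 - <<'E'
from h import *
st=np.load('st6.npy',allow_pickle=True).item(); a=cv2.imread('pics/w6.png',0)
print('row',a[86:90,280:356].mean(0).astype(int).tolist()); print('col',a[50:130,316:320].mean(1).astype(int).tolist())
for z in(.06,.077,.0875):print(z,onz('wrist',[(317.75,87.77)],z,st)[0])
g=cv2.GaussianBlur(a,(3,3),0)
Rm=R.from_rotvec(st['eef_rot']); w=cv2.imread('pics/w6.png'); print([tuple(int(k) for k in w[y,322]) for y in range(216,262,2)])
print('vial base exp',proj('wrist',st['ee_pos']+Rm.apply([[0.011,0,.016],[0,0,.016],[.011,0,.01],[.011,0,.022]]),st).round(1))
E
```

```text
row [130, 132, 141, 153, 166, 175, 187, 193, 199, 191, 128, 64, 43, 45, 47, 46, 46, 51, 49, 37, 37, 38, 39, 37, 33, 30, 51, 57, 56, 58, 57, 57, 57, 57, 61, 56, 56, 57, 58, 57, 56, 57, 58, 58, 58, 57, 59, 56, 57, 54, 33, 30, 37, 38, 38, 39, 41, 45, 50, 45, 45, 49, 47, 42, 50, 96, 158, 195, 196, 191, 181, 171, 161, 149, 134, 130]
col [158, 166, 176, 181, 190, 197, 200, 199, 162, 98, 51, 45, 49, 50, 49, 51, 45, 37, 40, 34, 37, 35, 35, 34, 22, 43, 53, 58, 55, 56, 55, 57, 58, 56, 57, 55, 57, 57, 58, 56, 57, 59, 57, 57, 58, 58, 57, 61, 58, 58, 46, 35, 40, 43, 41, 41, 42, 50, 53, 48, 45, 46, 43, 45, 43, 39, 66, 133, 185, 196, 190, 180, 167, 156, 141, 127, 117, 113, 111, 103]
0.06 [ 0.50238795 -0.06445877  0.06      ]
0.077 [ 0.50276688 -0.06372379  0.077     ]
0.0875 [ 0.50300093 -0.06326983  0.0875    ]
[(145, 160, 163), (145, 163, 167), (146, 163, 166), (146, 165, 165), (107, 122, 126), (4, 21, 39), (15, 20, 43), (66, 74, 83), (86, 89, 93), (88, 95, 96), (86, 93, 97), (87, 93, 96), (86, 93, 96), (111, 117, 120), (65, 66, 78), (5, 16, 41), (20, 26, 50), (19, 23, 50), (8, 24, 59), (16, 37, 72), (18, 42, 75), (17, 32, 83), (23, 28, 101)]
vial base exp [[324.1 224.4]
 [324.  242. ]
 [324.1 228.6]
 [324.  220.5]]
```

```bash
python3 - <<'E'
from h import *
st=np.load('st6.npy',allow_pickle=True).item(); w=cv2.imread('pics/w6.png'); h=cv2.cvtColor(w,cv2.COLOR_BGR2HSV)
Rm=R.from_rotvec(st['eef_rot'])
m=cv2.inRange(h,(0,150,120),(8,255,255))|cv2.inRange(h,(172,150,120),(180,255,255)); m[:240]=0;m[330:]=0;m[:,:290]=0;m[:,360:]=0
c=max(cv2.findContours(m,0,1)[0],key=cv2.contourArea); cc,rad=cv2.minEnclosingCircle(c)
p=onz('wrist',[cc],st['ee_pos'][2]+.0335,st)[0];print(cc,rad,'cap offset in tool',Rm.inv().apply(p-st['ee_pos']))
print(w[222:240:4,300:350].mean(2).astype(int).tolist())
print('to cup',Rm.inv().apply(np.array([.5024,-.0641,.0925])-st['ee_pos']))
E
```

```text
(321.2844543457031, 288.06536865234375) 24.061569213867188 cap offset in tool [ 0.00231639 -0.0015062  -0.03350217]
[[159, 159, 157, 160, 158, 160, 160, 159, 157, 156, 160, 161, 158, 161, 160, 160, 161, 158, 158, 158, 159, 158, 158, 160, 162, 159, 158, 157, 161, 159, 161, 149, 102, 70, 96, 136, 142, 137, 142, 139, 136, 134, 138, 150, 156, 159, 160, 160, 160, 160], [155, 159, 155, 160, 153, 157, 158, 159, 156, 160, 159, 152, 137, 109, 92, 58, 37, 28, 17, 25, 27, 33, 21, 27, 22, 19, 19, 21, 40, 67, 91, 104, 85, 114, 141, 136, 135, 140, 141, 136, 136, 139, 158, 161, 160, 158, 158, 159, 161, 160], [159, 157, 156, 155, 157, 161, 154, 119, 66, 27, 17, 23, 34, 40, 43, 47, 59, 66, 65, 69, 69, 73, 74, 76, 71, 63, 62, 60, 49, 40, 35, 33, 25, 20, 24, 37, 68, 105, 129, 131, 142, 154, 158, 159, 159, 159, 157, 158, 156, 158], [157, 156, 160, 157, 141, 83, 35, 34, 56, 73, 82, 97, 93, 96, 95, 95, 95, 93, 92, 91, 93, 91, 93, 92, 89, 88, 90, 95, 95, 98, 91, 91, 90, 91, 85, 63, 45, 25, 47, 84, 123, 158, 160, 161, 157, 160, 157, 158, 158, 158], [158, 163, 145, 83, 53, 76, 87, 85, 89, 89, 90, 91, 90, 91, 96, 98, 95, 93, 94, 92, 95, 93, 92, 88, 89, 89, 87, 95, 95, 92, 95, 90, 88, 91, 89, 86, 92, 90, 82, 64, 40, 67, 116, 152, 159, 158, 159, 159, 157, 161]]
to cup [ 0.09376973 -0.00564064  0.18932448]
```

```bash
echo '[0.02, -0.002, 0, 0, 0, 0, 0, 0.045, -0.005, 0.01, 0, 0, 0, 0, 0.07, -0.005, 0.03, 0, 0, 0, 0, 0.088, -0.005, 0.055, 0, 0, 0, 0, 0.093, -0.005, 0.085, 0, 0, 0, 0, 0.093, -0.005, 0.11, 0, 0, 0, 0, 0.093, -0.005, 0.135, 0, 0, 0, 0, 0.093, -0.005, 0.155, 0, 0, 0, 0, 0.093, -0.005, 0.163, 0, 0, 0, 0, 0.093, -0.005, 0.163, 0, 0, 0, 0, 0.093, -0.005, 0.163, 0, 0, 0, 0]' > path.dat && python3 jog.py path.dat; python3 - <<'E'
from h import *
st=r.get_state(); print(st['ee_pos']); np.save('st7.npy',st,allow_pickle=True); a=snap('wrist','w7.png')
cv2.imwrite('pics/w7c.png',cv2.resize(a[150:350,220:430,::-1],None,fx=2.8,fy=2.8,interpolation=cv2.INTER_CUBIC))
E
```

```text
time: 10.22
ee_pos: [0.5035, -0.0628, 0.1196]
eef_rot: [-1.312, 2.854, 0.0]
force: [-1.0, -0.4, 0.4]
width: 0.234
grip_force: 58.8
[ 0.5035084  -0.06275905  0.11957746]
```

View pics/w7c.png

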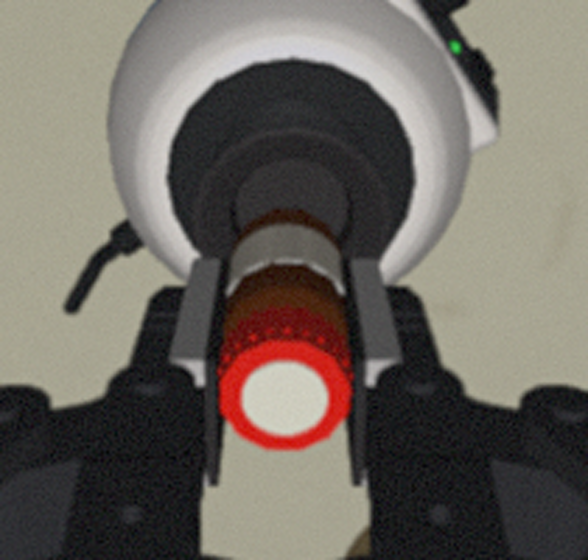

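The vial hangs just over the cup. Its column is about 286 and the cup's about 292, so the vial is about 1 mm to tool -y. I'll check fore-aft numerically.

```bash
python3 - <<'E'
from h import *
st=np.load('st7.npy',allow_pickle=True).item(); Rm=R.from_rotvec(st['eef_rot'])
f=lambda u,v,z:Rm.inv().apply(onz('wrist',[(220+u/2.8,150+v/2.8)],z,st)[0]-st['ee_pos']).round(4)
print('floor far edge (expect x=.0135+cx)',f(292,158,.077),'sides',f(233,202,.077),f(350,202,.077))
print('recess rim top edge (.020+cx)',f(292,130,.0875),'outer',f(292,58,.065),f(168,170,.065),f(414,170,.065))
print('vial base front (x .0112)',f(286,208,st['ee_pos'][2]-.0155),'cap top c',f(286,397,st['ee_pos'][2]+.0335))
E
```

```text
floor far edge (expect x=.0135+cx) [0.0127 0.0003 0.0426] sides [ 0.0017 -0.0136  0.0426] [0.0017 0.0141 0.0426]
recess rim top edge (.020+cx) [0.0227 0.0002 0.0321] outer [0.0337 0.0004 0.0546] [ 0.0054 -0.0304  0.0546] [0.0054 0.0308 0.0546]
vial base front (x .0112) [ 0.0113 -0.0011  0.0155] cap top c [ 0.0005 -0.0011 -0.0335]
```

```bash
echo '[0.0005, 0.0013, 0.006, 0, 0, 0, 0, 0.0005, 0.0013, 0.012, 0, 0, 0, 0, 0.0005, 0.0013, 0.018, 0, 0, 0, 0, 0.0005, 0.0013, 0.023, 0, 0, 0, 0, 0.0005, 0.0013, 0.023, 0, 0, 0, 0]' > path.dat && python3 jog.py path.dat; echo '[0, 0, 0.002, 0, 0, 0, 0, 0, 0, 0.004, 0, 0, 0, 0, 0, 0, 0.004, 0, 0, 0, 0, 0, 0, 0.004, 0, 0, 0, 0]' > path.dat && python3 jog.py path.dat;echo '[0, 0, 0.002, 0, 0, 0, 0, 0, 0, 0.002, 0, 0, 0, 0, 0, 0, 0.002, 0, 0, 0, 0]' > path.dat && python3 jog.py path.dat
```

```text
time: 10.68
ee_pos: [0.5011, -0.0632, 0.0954]
eef_rot: [1.31, -2.854, -0.001]
force: [0.4, -0.6, -0.1]
width: 0.238
grip_force: 58.8
time: 11.02
ee_pos: [0.5016, -0.0632, 0.0922]
eef_rot: [1.31, -2.855, -0.0]
force: [0.2, 0.5, -0.9]
width: 0.237
grip_force: 58.8
time: 11.27
ee_pos: [0.5018, -0.0633, 0.0905]
eef_rot: [-1.31, 2.855, -0.0]
force: [-0.8, 0.5, 3.3]
width: 0.234
grip_force: 59.2
```

```bash
echo '[0, 0, 0.001, 0, 0, 0, 0, 0, 0, 0.002, 0, 0, 0, 0, 0, 0, 0.002, 0, 0, 0, 0]' > path.dat && python3 jog.py path.dat;echo '[0, 0, 0.001, 0, 0, 0, 0, 0, 0, 0.002, 0, 0, 0, 0, 0, 0, 0.002, 0, 0, 0, 0]' > path.dat && python3 jog.py path.dat; echo '[0, 0, 0, 0, 0, 0, 0]' > path.dat && python3 jog.py path.dat; echo '[0, 0, 0, 0, 0, 0, 0]' > path.dat && python3 jog.py path.dat
```

```text
time: 11.52
ee_pos: [0.5018, -0.0633, 0.0885]
eef_rot: [-1.31, 2.855, -0.0]
force: [-0.1, 0.2, 5.9]
width: 0.24
grip_force: 59.5
time: 11.77
ee_pos: [0.5018, -0.0633, 0.0867]
eef_rot: [-1.31, 2.855, -0.001]
force: [-1.1, 0.4, 8.6]
width: 0.237
grip_force: 59.7
time: 11.85
ee_pos: [0.5018, -0.0633, 0.0867]
eef_rot: [-1.31, 2.855, -0.001]
force: [-1.0, 0.1, 7.9]
width: 0.238
grip_force: 59.7
time: 11.93
ee_pos: [0.5018, -0.0633, 0.0868]
eef_rot: [-1.31, 2.855, -0.001]
force: [-0.8, 0.6, 7.9]
width: 0.237
grip_force: 59.7
```

```bash
echo '[0, 0, 0.001, 0, 0, 0, 0, 0, 0, 0.0018, 0, 0, 0, 0, 0, 0, 0.0018, 0, 0, 0, 0, 0, 0, 0.0018, 0, 0, 0, 0]' > path.dat && python3 jog.py path.dat; for i in 1 2 3 4; do echo '[0, 0, 0, 0, 0, 0, 0]' > path.dat && python3 jog.py path.dat | grep -E 'force|pos'; done
python3 - <<'E'
from h import *
w=snap('wrist','w8.png'); 
a=cv2.cvtColor(cv2.imread('pics/top0.png'),6).astype(int); b=cv2.cvtColor(r.snapshot('top')[:,:,::-1].copy(),6).astype(int)
d=(abs(a-b)>40)
for n,(x0,y0,x1,y1) in dict(timer=(265,225,297,252),tape=(290,178,328,212),marker=(218,218,248,260),forceps=(380,258,428,282)).items(): print(n,int(d[y0:y1,x0:x1].sum()))
E
```

```text
time: 12.27
ee_pos: [0.5018, -0.0632, 0.0851]
eef_rot: [-1.31, 2.855, -0.001]
force: [-1.3, 0.6, 10.2]
width: 0.235
grip_force: 59.9
ee_pos: [0.5018, -0.0632, 0.0851]
force: [-1.3, -0.3, 10.2]
grip_force: 59.9
ee_pos: [0.5018, -0.0632, 0.0852]
force: [-1.0, 1.5, 11.1]
grip_force: 59.9
ee_pos: [0.5018, -0.0633, 0.0852]
force: [-1.8, -0.5, 9.6]
grip_force: 59.9
ee_pos: [0.5018, -0.0633, 0.0852]
force: [-1.3, 0.1, 10.4]
grip_force: 59.9
timer 0
tape 0
marker 0
forceps 12
```

```bash
python3 -c "
from workcell import r
print(r.hand_in())"
```

```text
the job is handed in; nothing more can be done
None
```

I handed the job in at about 12 s: the top drawer is pulled to its stop, and the red-capped vial is gripped upright and pressed into the mixer cup at about 10 N, which the spring figures put at about 6 mm. The blue and white vials stayed in the rack, and before/after pictures show the timer, tape and marker unmoved; the forceps area changed by 12 pixels, which I took for noise or the arm's shadow.

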